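Snap an axle clip into its groove with the fork tool

ROBOT

A 6-joint arm with a two-finger parallel gripper is mounted at the origin on the work surface. World frame = base frame: x ahead of the robot, y to its left, z up, the work surface at z = 0. Lengths are in m, angles in rad, forces in N, time in s.
With the tool pointing down it reaches from about 0.15 to 0.775 m from the base axis. Payload 6.1 kg.
Tool frame: the origin (TCP) lies on the front face of the gripper's body, between the roots of the fingers; the fingertips stand 73 mm ahead of it and the grasp point (between the pads) lies 54 mm ahead of it; z points along the fingers, y is the direction in which the jaws open and shut (so a half turn about z gives the same grasp; the last joint's range is limited). The gripper opens to 85 mm and grips with 20 to 120 N. Pads are 22 mm wide; open, the fingers measure 114 mm over their backs; the gripper's body (76 mm by 85 mm) begins 54 mm behind the grasp point. The pads swing forward as they close: fully open they stand 13 mm farther back than shut.
Start: joints at [-1.161, 0.126, -0.04, 1.405, 0, 1.571], TCP at [0.209, -0.482, 0.304] pointing down, gripper open.
Joint ranges: [-2.72, 2.72], [-0.95, 1.95], [-1.27, 1.35], [-1.78, 2.02], [-1.46, 1.47], [-3.14, 3.14]. Speed limits (rad/s): [2.39, 2.39, 3.01, 3.14, 3.14, 3.14].

INTERFACE

Orientations are given as a unit quaternion [w, x, y, z].
In Python, from cell import telemetry, optics, robot gives the robot as it stands.
- The arm moves only by the tool apply_moves, never from a script. Its argument "motion" is text: rows parted by semicolons, each of 4 numbers parted by spaces: the shift along the tool's x, y, z in mm, then the turn about the tool's z in rad. In form: tx ty tz turn; .... A call has 1 to 8 rows; each row shifts and turns the commanded pose from where the row before left it, along the tool's axes as they then stand; what a row does not reach is not made up. A row lasts 1/12 s, in which the tool goes at most 41.7 mm and 7.16 degrees, less where a joint would pass 70% of its speed; a pose out of reach is approached as far as the arm can. A call is refused whole if a number of a shift passes 41.7 or a number of a turn 0.125, either way. A call with a gripper value outside its range is refused whole. "gripper" is the closure, from -1 (fully open) to 1 (shut), set as the call begins (left out, the last holds). The fingers move at their own pace and stop on an object; "newtons" is the grip in N (left out, the last holds). Time passes only in rows, so rows that do not move let the fingers close. It gives the time, the measured TCP pose, the force and the opening at its end, in the units of the state.
- telemetry.sense(): the state, without advancing time (a new reading comes with each control period).
- optics.snapshot(name): name is "side" or "top" or "wrist"; returns the picture (420x560x3 uint8, red, green, blue); there is no depth.
- optics.camera_model(name): a dict with "fx", "fy", "cx", "cy" (pixels), "rvec" (rotation vector, rad) and "tvec" (3), from world to camera coordinates, as OpenCV has them. Camera axes: x right, y down, z forward; pixel columns grow to the right and rows downward; lengths in m; the calibration is good to about 2 mm. The wrist camera is an equidistant fisheye: a pixel r from the principal point sees the ray r / f radians off the axis. A picture is of the moment at which its call begins: read the wrist's pose just before it. camera_model takes no time and is no camera call; for the wrist camera it gives the pose at the moment of the call.
- robot.job_done(): hands the job in, once; it reports no verdict.
The state is a dict: "clock": time; "joint_pos": joint angles; "joint_vel": joint speeds; "joint_efforts": joint torques, N m; "tcp_pos": TCP position; "tcp_rot": TCP orientation; "contact_force": force on the tool from outside, world axes, zero at the start; "wrist_torque": the same for the moment, N m; "width": finger opening in m.
Only numpy, scipy, OpenCV 4.12 (cv2) and the standard library are available. Lean on these libraries where they do the work, as an engineer would, in place of code of your own. Each camera call takes 0.05 s, during which the arm holds its last target.

TASK

Take the yellow-handled fork tool and use it to push the loose orange clip along its rails, sideways into the groove of the bare axle, until it snaps fully home. Do not touch the clip with the gripper and leave the blue-handled scraper alone. Then lay the fork back down flat on the bench and let go of it.

Things in the scene. Friction and masses are not known exactly. Their poses are not given: they have to be found in the camera images.
- fork: Fork tool flat on the bench, yellow block handle 80 x 24 x 34 mm (long, wide, high) and two steel tines. Origin: underside, mid-handle (handle x -40 to 40 mm). +x along the handle to the tines, z up. Grip across the 24 mm, 5 to 34 mm up. Steel 8 mm thick, level with the underside: web 44 mm wide to x = 66, then two 10 mm tines with a 24 mm gap, ending at x = 90. About 0.16 kg.
- clip: Loose orange clip lying on the nest, mouth towards the bare axle. Origin: underside, bore centre. +x out of the mouth, z up. Back 46 mm wide, 18 high, rear face at x = -24; from it a tail 10 wide, 12 high to x = -36 fits between the tines, which press the back. Sprung jaws, 12 high, to x = 17, spread over the axle under a 10 to 18 N push and snap shut past it.
- groove (a point): Bare axle's groove: point on the axle line at nest top, 30 mm above the bench, where the clip's origin must come. +x = way to push, z up. Upright axle: 20 mm thick in the 15 mm high groove, 26 mm above it, top 67 mm above bench. Fixed aluminium nest 90 mm wide, x -100 to 35; rails on it 3 mm high, 52 apart: carry the fork's underside 4 to 10 mm above the nest. The other nest has its clip already.
- scraper: Bystander, stays where it lies: scraper with a blue handle like the fork's, but one straight steel blade 30 mm wide, ending at x = 90 mm. Origin: underside, mid-handle; +x to the blade.
There are look-alikes about, which are no part of the job. There is more than one size of the fork; the one meant has the size given above.

How it is judged:
By the outcome, as a careful person would: the job done as asked, in the order asked, and still so for the second after the job is handed in, with the robot touching nothing.
It also fails if it takes over 48 s, if anything falls off the work surface, if the arm or the gripper's body presses on something with over 40 N, if the wrist force passes 120 N, or if a joint passes its speed limit or range.

## Working session

There is one attempt and no reset: what is moved stays moved. The work goes in short steps, Python scripts to look and compute and a tool call to move; the robot and the scene stay as the last step left them, time stands still between calls to the robot, and variables do not carry over. Pictures are saved under pics/ and viewed, and the job is handed in when it is done.

Besides the shell and the picture viewer there is one more tool, called after "Emit:" in YAML: its name, and indented under it one key for each argument. apply_moves: Moves the arm, as the interface text tells. Its arguments: {"type":"object","properties":{"motion":{"type":"string"},"gripper":{"type":"number"},"newtons":{"type":"number"}},"required":["motion"]}

```bash
mkdir -p pics; ls; python3 - <<'E'
from cell import telemetry, optics, robot
import cv2
for n in ("side","top","wrist"):
    im=optics.snapshot(n); cv2.imwrite(f"pics/{n}0.png",im[:,:,::-1])
    print(n,optics.camera_model(n))
print(telemetry.sense())
E
```

```text
pics
side {'fx': 421.02750094460544, 'fy': 421.02750094460544, 'cx': 280.6982928865196, 'cy': 208.120480555085, 'rvec': array([ 2.2576098 , -0.7441663 ,  0.31134629]), 'tvec': array([-0.33945401,  0.22715431,  0.65680151])}
top {'fx': 445.0672433591342, 'fy': 445.0672433591342, 'cx': 273.3032886204692, 'cy': 209.99876541205415, 'rvec': array([ 2.14740466, -2.17475789,  0.13324494]), 'tvec': array([0.00396723, 0.4087797 , 0.95022337])}
wrist {'fx': 325.19226210127806, 'fy': 325.19226210127806, 'cx': 280.59404932088626, 'cy': 205.51114304832723, 'rvec': array([-2.42421091,  1.59072266,  0.22461914]), 'tvec': array([-0.52515142, -0.03642228,  0.37907206])}
{'clock': 0.15, 'joint_pos': array([-1.16099705e+00,  1.26293295e-01, -4.03318074e-02,  1.40537100e+00,
        2.09545479e-05,  1.57079731e+00]), 'joint_vel': array([-1.80279637e-03, -2.47714583e-03,  2.05759603e-03,  1.38827261e-03,
       -6.29352862e-05,  7.39578493e-04]), 'joint_efforts': array([-3.60068716e-04, -4.36276138e+01,  3.53150117e+01,  1.36236625e-02,
        6.39753262e-05,  2.02015821e-05]), 'tcp_pos': array([ 0.20910011, -0.48135033,  0.30330032]), 'tcp_rot': array([-5.89468355e-04,  9.79081335e-01,  2.03468376e-01, -1.11800203e-04]), 'contact_force': array([-0.18773402,  0.46443137, -0.85011394]), 'wrist_torque': array([ 0.0467268 , -0.00830448,  0.03931803]), 'width': 0.08558602168484711}
```

View pics/side0.png

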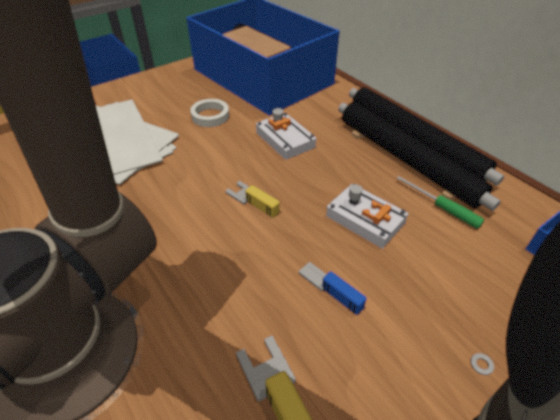

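View pics/top0.png

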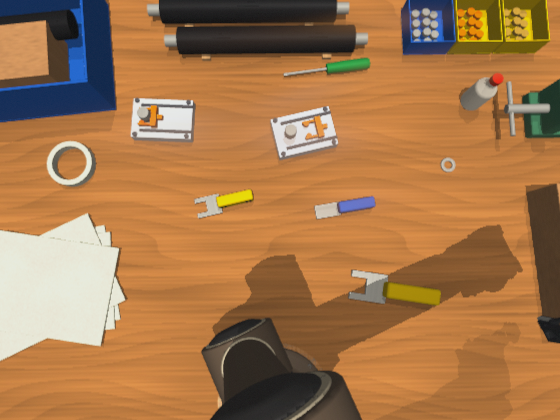

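View pics/wrist0.png

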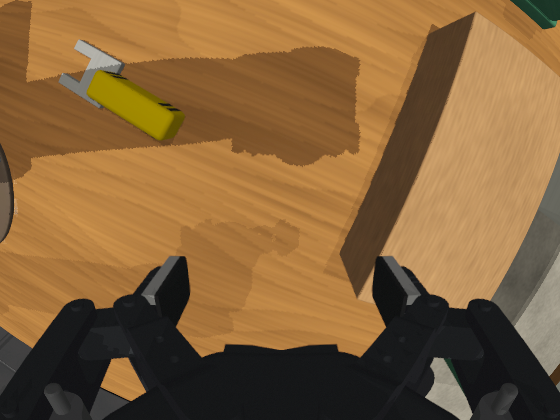

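```bash
cat > h.py <<'E'
import numpy as np, cv2
from cell import telemetry, optics, robot
def cam(n):
    m=optics.camera_model(n); R,_=cv2.Rodrigues(np.array(m['rvec'])); t=np.array(m['tvec']); return m,R,t
def ray(n,uv,c=None):
    m,R,t=c or cam(n); x=(uv[0]-m['cx'])/m['fx']; y=(uv[1]-m['cy'])/m['fy']
    if n=='wrist':
        r=np.hypot(x,y); d=np.array([x/r*np.sin(r),y/r*np.sin(r),np.cos(r)]) if r>1e-9 else np.array([0,0,1.])
    else: d=np.array([x,y,1.])
    return -R.T@t, R.T@d
def onz(n,uv,z,c=None):
    o,d=ray(n,uv,c); return o+d*(z-o[2])/d[2]
def proj(n,p,c=None):
    m,R,t=c or cam(n); q=R@np.asarray(p,float)+t
    if n=='wrist':
        r=np.arctan2(np.hypot(q[0],q[1]),q[2]); f=r/np.hypot(q[0],q[1])
        return np.array([m['cx']+m['fx']*q[0]*f, m['cy']+m['fy']*q[1]*f])
    return np.array([m['cx']+m['fx']*q[0]/q[2], m['cy']+m['fy']*q[1]/q[2]])
def tri(a,ua,b,ub):
    o1,d1=ray(a,ua);o2,d2=ray(b,ub)
    s=np.linalg.lstsq(np.c_[d1,-d2],o2-o1,rcond=None)[0]
    p,q=o1+d1*s[0],o2+d2*s[1]; return (p+q)/2,np.linalg.norm(p-q)
def blobs(im,lo,hi,amin=20):
    hsv=cv2.cvtColor(im,cv2.COLOR_RGB2HSV); k=cv2.inRange(hsv,lo,hi)
    cs,_=cv2.findContours(k,cv2.RETR_EXTERNAL,cv2.CHAIN_APPROX_NONE)
    return [c for c in cs if cv2.contourArea(c)>amin],k
E
python3 - <<'E'
from h import *
im=cv2.imread('pics/top0.png')[:,:,::-1].copy()
c=cam('top')
for nm,lo,hi in (('yel',(24,180,80),(34,255,255)),('blue',(112,100,100),(125,255,255))):
    for k in blobs(im,lo,hi,60)[0]:
        r=cv2.minAreaRect(k); b=cv2.boxPoints(r); w=np.array([onz('top',p,.034,c) for p in b])
        print(nm,np.round(r[0]),np.round(r[1],1),'size mm',np.round([np.linalg.norm(w[0]-w[1])*1e3,np.linalg.norm(w[1]-w[2])*1e3],1),np.round(w.mean(0),3))
def crop(n,im,x,y,w,h,s):
    cv2.imwrite(n,cv2.resize(im[y:y+h,x:x+w,::-1],None,fx=s,fy=s,interpolation=cv2.INTER_CUBIC))
crop('pics/c1.png',im,120,85,260,140,3)
crop('pics/c2.png',im,330,250,130,70,5)
E
```

```text
yel [411. 293.] [57.2 15.5] size mm [ 32.6 121. ] [ 0.226 -0.292  0.034]
yel [234. 198.] [11.2 35.9] size mm [78.1 24.6] [0.434 0.083 0.034]
yel [502.  26.] [53. 95.] size mm [219.  128.8] [ 0.824 -0.528  0.034]
blue [356. 204.] [ 9.2 34.7] size mm [75.8 20.1] [ 0.419 -0.182  0.034]
```

View pics/c1.png

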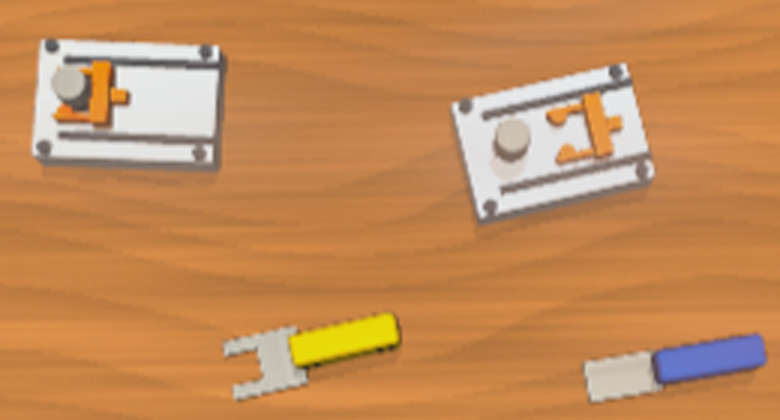

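View pics/c2.png

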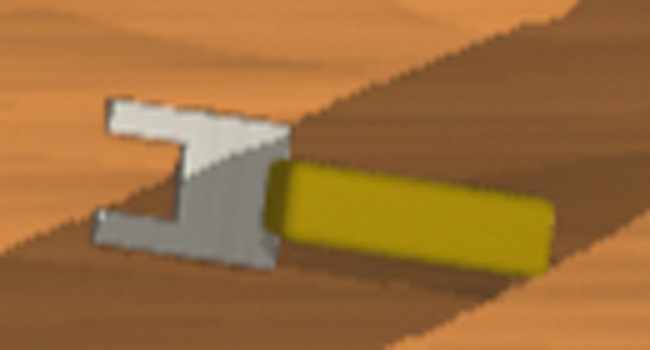

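```bash
python3 - <<'E'
from h import *
m,R,t=cam('wrist'); print('wristcam',-R.T@t, 'fwd',R[2],'right',R[0])
for n in('top','side'):
    m,R,t=cam(n); print(n,-R.T@t,R[2])
f=lambda u,v:(120+u/3-.33,85+v/3-.33)
c=cam('top')
for nm,u,v,z in (('axle',513,132,.067),('railA-',483,115,.033),('railA+',630,72,.033),('railB-',502,190,.033),('railB+',640,160,.033),
 ('cnr',452,103,.03),('cnr',630,65,.03),('cnr',655,180,.03),('cnr',482,220,.03),('tail',620,123,.042),('back',597,125,.048),('tip1',226,348,.008),('tip2',236,396,.008),('hrear1',392,315,.034),('hrear2',399,340,.034)):
    print(nm,np.round(onz('top',f(u,v),z,c),4))
s=cv2.imread('pics/side0.png'); cv2.imwrite('pics/s1.png',cv2.resize(s[165:255,210:420],None,fx=3.8,fy=3.8,interpolation=cv2.INTER_CUBIC))
E
```

```text
wristcam [ 0.27298674 -0.45422364  0.37411943] fwd [-0.25352192 -0.10943814 -0.9611191 ] right [ 3.97973099e-01 -9.17396940e-01 -5.16784171e-04]
top [0.29226211 0.00273866 0.99227839] [ 0.11955373 -0.00404775 -0.99281948]
side [ 0.09049698 -0.44597164  0.62540861] [ 0.42252323  0.56791509 -0.7063615 ]
axle [ 0.5786 -0.0405  0.067 ]
railA- [ 0.6024 -0.02    0.033 ]
railA+ [ 0.6341 -0.1299  0.033 ]
railB- [ 0.5453 -0.0332  0.033 ]
railB+ [ 0.5667 -0.1354  0.033 ]
cnr [0.6128 0.0028 0.03  ]
cnr [ 0.6406 -0.1305  0.03  ]
cnr [ 0.5523 -0.1465  0.03  ]
cnr [ 0.5236 -0.0182  0.03  ]
tail [ 0.5922 -0.1203  0.042 ]
back [ 0.589  -0.1027  0.048 ]
tip1 [0.4339 0.1732 0.008 ]
tip2 [0.3979 0.1655 0.008 ]
hrear1 [0.4529 0.0483 0.034 ]
hrear2 [0.4345 0.0434 0.034 ]
```

View pics/s1.png

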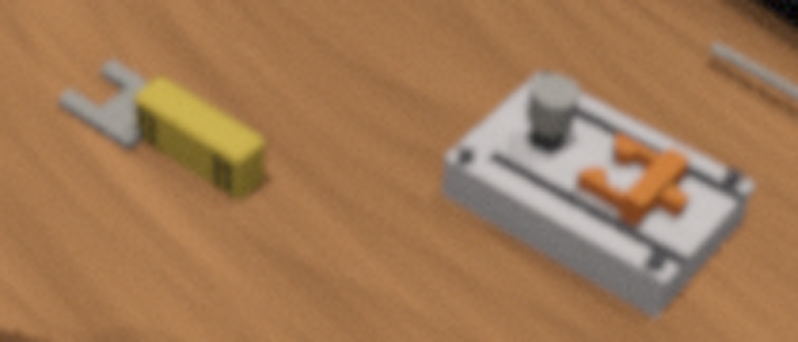

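Emit:
apply_moves:
  motion: "27 -26.8 0 0;27 -26.8 0 0;27 -26.8 0 0;27 -26.8 0 0;27 -26.8 0 0;27 -26.8 0 0;27 -26.8 0 0;27 -26.8 0 0"
  gripper: -1

```text
clock: 0.82
tcp_pos: [0.3218, -0.197, 0.3038]
tcp_rot: [0.0, 0.979, 0.203, 0.0]
contact_force: [0.6, 0.3, 0.0]
width: 0.0856
```

Emit:
apply_moves:
  motion: "27 -26.8 6 0;27 -26.8 6 0;27 -26.8 6 0;27 -26.8 6 0;27 -26.8 6 0;27 -26.8 6 0;27 -26.8 6 0;27 -26.8 6 0"

```text
clock: 1.48
tcp_pos: [0.4346, 0.086, 0.2555]
tcp_rot: [0.0, 0.979, 0.204, 0.0]
contact_force: [0.7, 0.2, 0.5]
width: 0.0855
```

Emit:
apply_moves:
  motion: "0 0 0 -0.12;0 0 0 -0.12;0 0 0 -0.12;0 0 0 -0.12;0 0 0 -0.12;0 0 0 -0.12;0 0 0 -0.12;0 0 0 -0.12"

```text
clock: 2.15
tcp_pos: [0.4344, 0.0839, 0.2556]
tcp_rot: [-0.0, 0.773, 0.635, -0.0]
contact_force: [-1.1, -0.3, -0.3]
width: 0.0856
```

Emit:
apply_moves:
  motion: "0 0 0 -0.12;0 0 0 -0.12;0 0 0 -0.12;0 0 0 -0.067;0 0 0 0"

```text
clock: 2.57
tcp_pos: [0.4344, 0.0839, 0.2557]
tcp_rot: [-0.0, 0.622, 0.783, -0.0]
contact_force: [0.3, -0.0, -0.6]
width: 0.0858
```

```bash
python3 - <<'E'
from h import *
im=optics.snapshot('wrist'); cv2.imwrite('pics/w1.png',im[:,:,::-1])
im2=optics.snapshot('top'); cv2.imwrite('pics/t1.png',im2[:,:,::-1])
s=telemetry.sense(); print(s['clock'],s['tcp_pos'],s['tcp_rot'],s['joint_pos'],s['contact_force'])
print([np.round(proj('wrist',p)) for p in ((.435,.085,.034),(.5786,-.0405,.067))])
E
```

```text
2.6667 [0.43444272 0.08387699 0.25573673] [-1.25111275e-04  6.23692134e-01  7.81670064e-01 -1.34845857e-04] [ 1.90713734e-01 -2.49946575e-02 -3.04438812e-01  1.29171975e+00
  1.52056142e-05  1.53762825e+00] [-0.03738818  0.08690336  1.05581219]
[array([282., 189.]), array([388., 340.])]
```

View pics/w1.png

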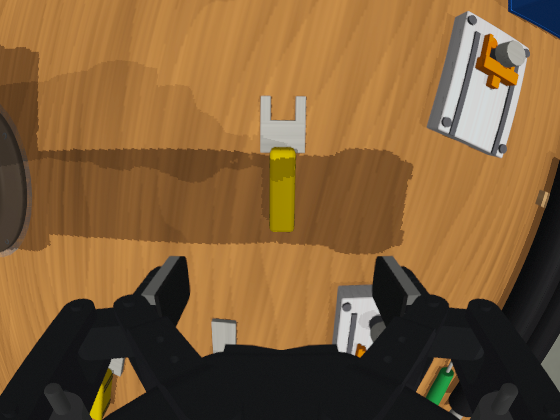

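```bash
python3 - <<'E'
from h import *
im=cv2.imread('pics/w1.png')[:,:,::-1].copy()
c=cam('wrist')
cv2.imwrite('pics/w1c.png',cv2.resize(im[85:245,230:340,::-1],None,fx=3.7,fy=3.7,interpolation=cv2.INTER_CUBIC))
g=blobs(im,(22,150,60),(34,255,255),300)[0]
for k in g: print(cv2.contourArea(k),cv2.boundingRect(k),cv2.minAreaRect(k))
for nm,u,v,z in (('tipL',261,96.5,.008),('tipR',306,96.5,.008),('webL',260.5,151,.008),('webR',305.5,153,.008)):
    print(nm,np.round(onz('wrist',(u,v),z,c),4))
E
```

```text
515.0 (89, 369, 23, 51) ((103.55171966552734, 394.6206970214844), (14.112846374511719, 51.62331008911133), 21.801410675048828)
2033.5 (269, 147, 27, 85) ((281.7896728515625, 189.01577758789062), (25.57488441467285, 84.3431167602539), 1.1457626819610596)
tipL [0.3961 0.1645 0.008 ]
tipR [0.4383 0.1742 0.008 ]
webL [0.4071 0.112  0.008 ]
webR [0.4507 0.1199 0.008 ]
```

View pics/w1c.png

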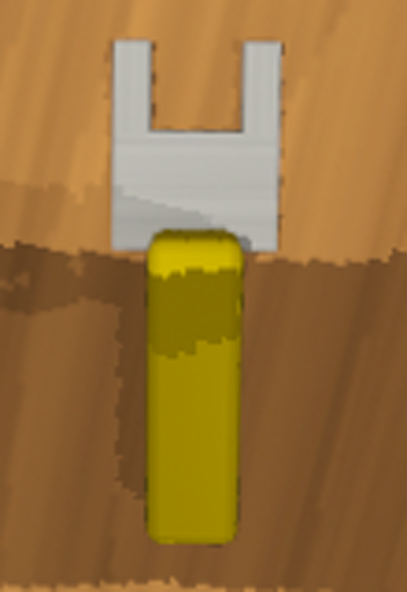

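Emit:
apply_moves:
  motion: "0 1.5 35 0;0 0 35 0;0 0 35 0;0 0 30 0;0 0 25 0;0 0 17.5 0;0 0 0 0"

```text
clock: 3.25
tcp_pos: [0.4335, 0.0838, 0.0748]
tcp_rot: [-0.002, 0.624, 0.782, -0.002]
contact_force: [-1.2, -1.0, 0.0]
width: 0.0852
```

Emit:
apply_moves:
  motion: "0 0 0 0;0 0 0 0;0 0 0 0;0 0 0 0;0 0 0 0;0 0 0 0;0 0 0 0;0 0 0 0"
  gripper: 1
  newtons: 90

```text
clock: 3.92
tcp_pos: [0.4369, 0.0844, 0.0797]
tcp_rot: [0.001, 0.623, 0.782, 0.001]
contact_force: [-0.3, -0.8, 6.3]
width: 0.0225
```

Emit:
apply_moves:
  motion: "0 0 0 0;0 0 0 0;0 0 -5 0;0 0 -10 0;0 0 -20 0;0 0 -25 0;0 0 0 0;0 0 0 0"

```text
clock: 4.58
tcp_pos: [0.437, 0.0844, 0.1402]
tcp_rot: [0.001, 0.623, 0.782, 0.001]
contact_force: [-0.1, 0.4, -2.4]
width: 0.0231
```

```bash
python3 - <<'E'
from h import *
im=optics.snapshot('wrist'); cv2.imwrite('pics/w2.png',im[:,:,::-1])
im2=optics.snapshot('top'); cv2.imwrite('pics/t2.png',cv2.resize(im2[85:260,120:380,::-1],None,fx=3,fy=3,interpolation=cv2.INTER_CUBIC))
s=telemetry.sense(); print(s['clock'],s['tcp_pos'],s['tcp_rot'],s['contact_force'],s['width'])
E
```

```text
4.6833 [0.43569197 0.08417342 0.13815863] [-1.12919694e-04  6.22861084e-01  7.82332434e-01 -1.43332868e-04] [ 0.85392616 -0.12647453 -1.81132124] 0.02247256825383367
```

View pics/w2.png

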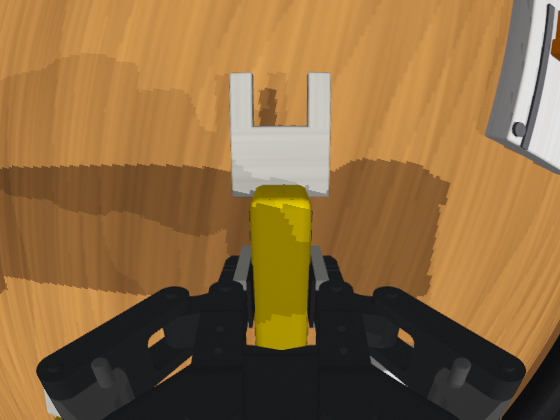

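View pics/t2.png

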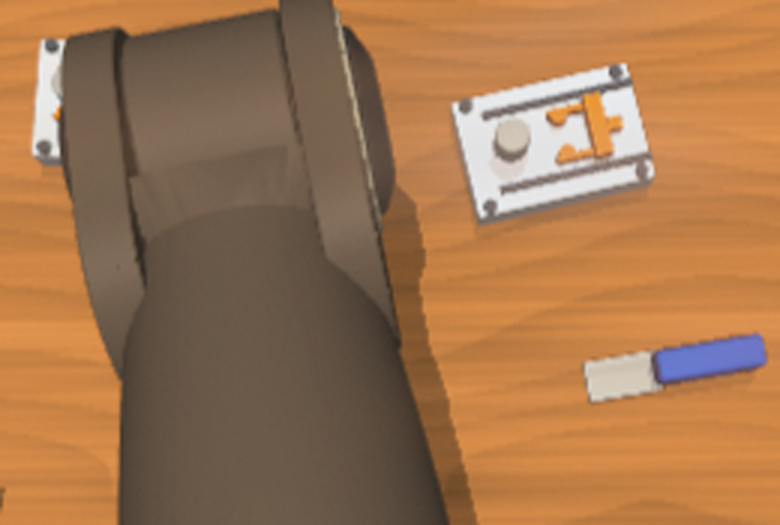

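Emit:
apply_moves:
  motion: "0 0 -20 0;0 0 -20 0;-33.8 11.1 0 0;-33.8 11.1 0 0;-33.8 11.1 0 0;-33.8 11.1 0 0;-33.8 11.1 0 0;-33.8 11.1 0 0"

```text
clock: 5.35
tcp_pos: [0.5463, -0.1, 0.1769]
tcp_rot: [-0.001, 0.623, 0.782, -0.001]
contact_force: [1.3, 0.5, -1.3]
width: 0.0229
```

Emit:
apply_moves:
  motion: "-33.8 11.1 0 0;-33.8 11.1 0 0;-33.8 11.1 0 0;-33.8 11.1 0 0;0 0 0 0;0 0 0 0;0 0 0 0"

```text
clock: 5.93
tcp_pos: [0.6191, -0.2201, 0.1766]
tcp_rot: [-0.002, 0.623, 0.782, -0.0]
contact_force: [0.2, 1.0, -1.3]
width: 0.0225
```

```bash
python3 - <<'E'
from h import *
im=optics.snapshot('wrist'); cv2.imwrite('pics/w3.png',im[:,:,::-1])
s=telemetry.sense(); print(s['clock'],s['tcp_pos'],s['tcp_rot'],s['contact_force'],s['width'])
im2=optics.snapshot('top'); cv2.imwrite('pics/t3.png',cv2.resize(im2[60:235,220:480,::-1],None,fx=3,fy=3,interpolation=cv2.INTER_CUBIC))
print([np.round(proj('wrist',p)) for p in ((.5786,-.0405,.067),)])
E
```

```text
5.9833 [ 0.61911821 -0.2195696   0.17725705] [-1.20558544e-03  6.22733353e-01  7.82433136e-01 -3.24349745e-04] [ 0.64739614 -0.81647524 -1.19578402] 0.02255456665567618
[array([283., -68.])]
```

View pics/w3.png

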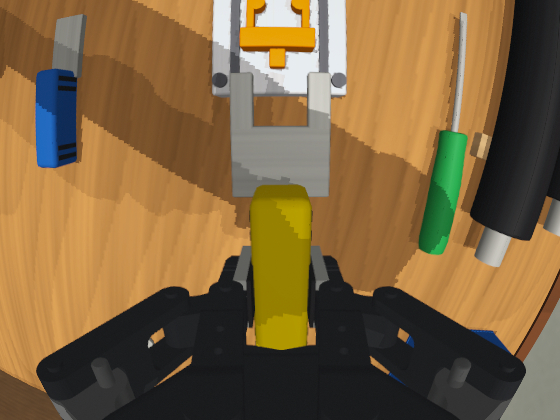

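View pics/t3.png

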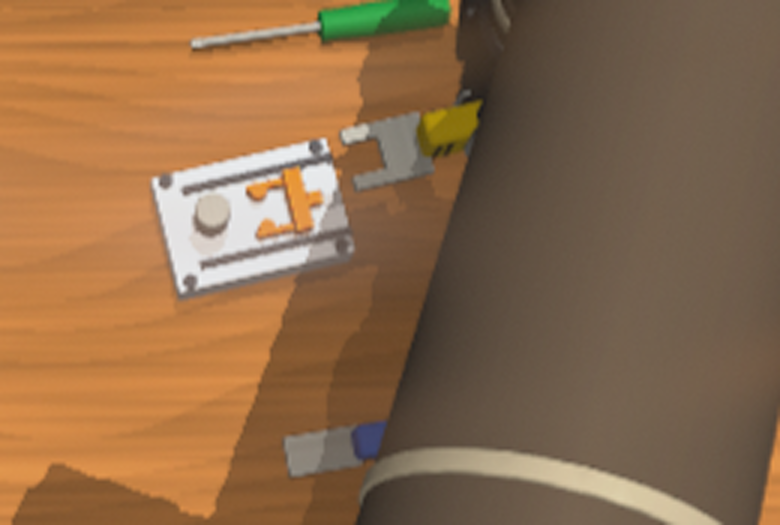

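```bash
python3 - <<'E'
from h import *
from scipy.spatial.transform import Rotation as Ro
im=cv2.imread('pics/w3.png')[:,:,::-1].copy()
cv2.imwrite('pics/w3c.png',cv2.resize(im[0:110,200:360,::-1],None,fx=5,fy=5,interpolation=cv2.INTER_CUBIC))
s=telemetry.sense(); q=s['tcp_rot']; Rt=Ro.from_quat([q[1],q[2],q[3],q[0]]).as_matrix(); p=s['tcp_pos']
c=cam('wrist')
for nm,u,v,z in (('tipL',230.5,73,.107),('tipR',330.5,73,.107),('nestL',212,94,.03),('nestR',347,94,.03),('tailL',270,67,.042),('tailR',285,67,.042),('backL',239.5,48,.048),('backR',315,52,.048),('backL',239.5,28,.048),('backR',315,29,.048)):
    w=onz('wrist',(u,v),z,c); print(nm,np.round(w,4),np.round(Rt.T@(w-p)*1e3,1))
o=blobs(im,(8,180,120),(20,255,255),100)
E
```

```text
tipL [ 0.5779 -0.1385  0.107 ] [ 87.9 -22.   70.9]
tipR [ 0.6199 -0.1289  0.107 ] [87.9 21.1 70.8]
nestL [ 0.5548 -0.1476  0.03  ] [ 84.2 -46.5 147.9]
nestR [ 0.6429 -0.1273  0.03  ] [ 84.1  44.  147.8]
tailL [ 0.5897 -0.1236  0.042 ] [ 99.7  -7.1 135.9]
tailR [ 0.5988 -0.1215  0.042 ] [ 99.7   2.3 135.9]
backL [ 0.5691 -0.1163  0.048 ] [111.4 -25.5 129.9]
backR [ 0.6145 -0.1087  0.048 ] [108.7  20.5 129.9]
backL [ 0.5661 -0.1035  0.048 ] [124.6 -25.6 129.9]
backR [ 0.6112 -0.094   0.048 ] [123.7  20.6 129.9]
```

View pics/w3c.png

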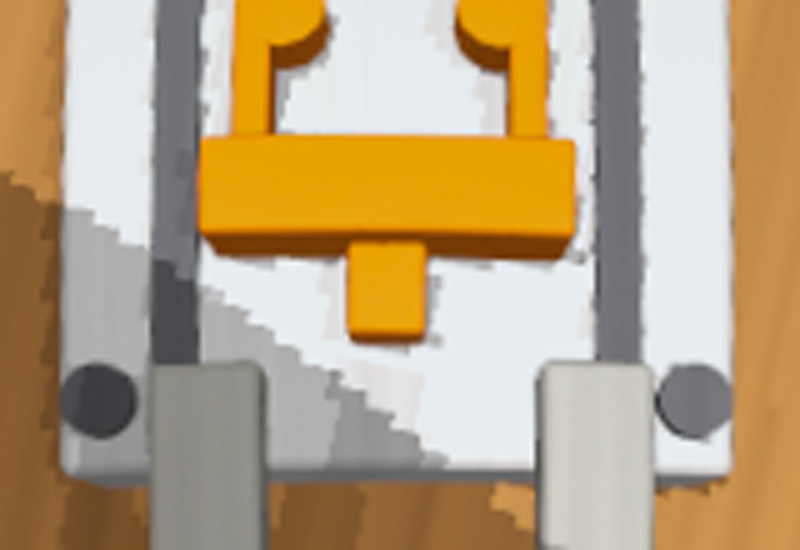

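Emit:
apply_moves:
  motion: "0 -0.8 15 0;0 0 15 0;0 0 12 0;0 0 10 0;0 0 6 0;0 0 2.8 0;0 0 0 0;0 0 0 0"

```text
clock: 6.7
tcp_pos: [0.6194, -0.2205, 0.118]
tcp_rot: [0.0, 0.623, 0.782, 0.0]
contact_force: [0.0, -0.2, -0.4]
width: 0.0226
```

```bash
python3 - <<'E'
from h import *
im=optics.snapshot('wrist'); cv2.imwrite('pics/w4.png',im[:,:,::-1])
s=telemetry.sense(); print(s['clock'],s['tcp_pos'],s['tcp_rot'],s['contact_force'],s['width'])
im2=optics.snapshot('side'); cv2.imwrite('pics/s4.png',cv2.resize(im2[150:270,320:520,::-1],None,fx=4,fy=4,interpolation=cv2.INTER_CUBIC))
E
```

```text
6.75 [ 0.61953091 -0.22057879  0.11834418] [5.31007947e-04 6.22837111e-01 7.82351342e-01 1.71453915e-04] [-0.54055838 -0.54746767 -0.75338541] 0.022406641232788637
```

View pics/w4.png

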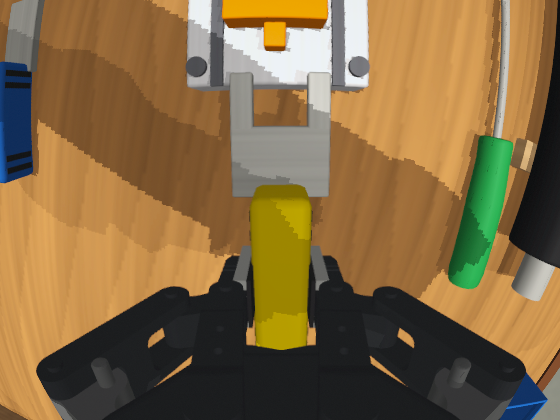

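View pics/s4.png

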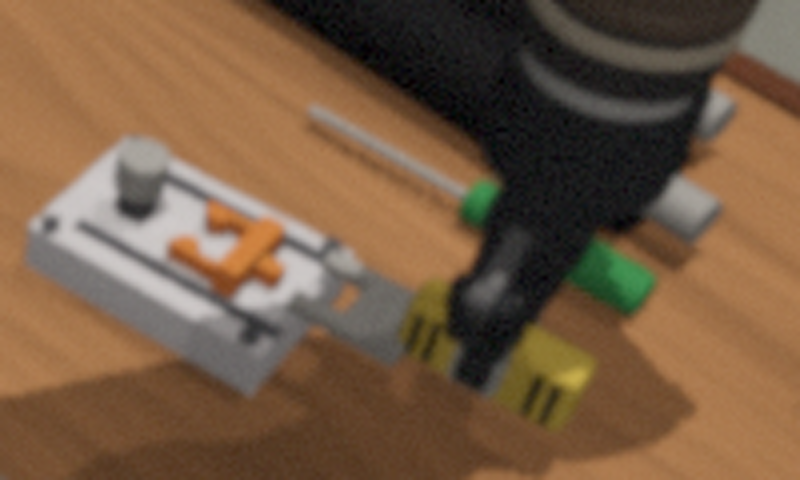

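Emit:
apply_moves:
  motion: "0 -1.3 1.5 0;8 0 0 0;8 0 0 0;4 0 0 0;0 0 0 0"

```text
clock: 7.22
tcp_pos: [0.6131, -0.1999, 0.1162]
tcp_rot: [-0.0, 0.622, 0.783, 0.0]
contact_force: [-0.8, 0.4, -0.9]
width: 0.0226
```

```bash
python3 - <<'E'
from h import *
im=optics.snapshot('wrist'); cv2.imwrite('pics/w5.png',cv2.resize(im[0:210,140:420,::-1],None,fx=2.8,fy=2.8))
s=telemetry.sense(); print(s['clock'],s['tcp_pos'],s['tcp_rot'],s['contact_force'],s['width'])
im2=optics.snapshot('side'); cv2.imwrite('pics/s5.png',cv2.resize(im2[150:270,320:520,::-1],None,fx=4,fy=4,interpolation=cv2.INTER_CUBIC))
E
```

```text
7.2667 [ 0.61331113 -0.20044538  0.11629385] [ 5.27513269e-05  6.22436499e-01  7.82670302e-01 -1.21832184e-05] [-0.14526305 -0.03267525 -2.41873827] 0.022785829050945026
```

View pics/w5.png

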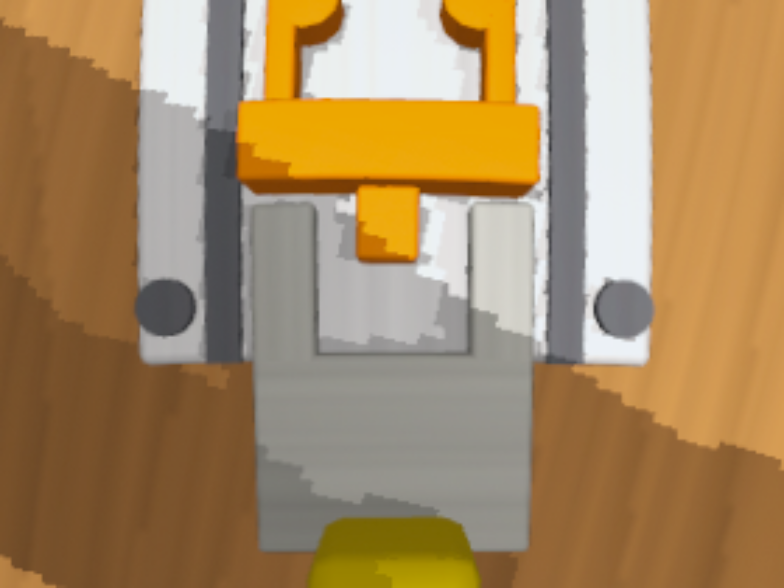

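View pics/s5.png

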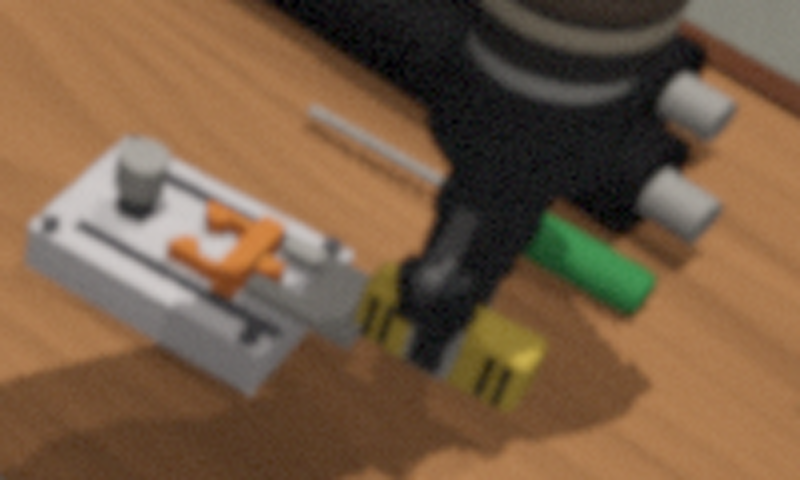

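Emit:
apply_moves:
  motion: "3 0 0 0;4 0 0 0;4 0 0 0;4 0 0 0;4 0 0 0;4 0 0 0;0 0 0 0"

```text
clock: 7.9
tcp_pos: [0.608, -0.178, 0.1161]
tcp_rot: [-0.0, 0.623, 0.783, 0.0]
contact_force: [-0.4, -0.2, -1.6]
width: 0.0225
```

Emit:
apply_moves:
  motion: "3 0 0 0;3 0 0 0;2 0 0 0;2 0 0 0;0 0 0 0"

```text
clock: 8.32
tcp_pos: [0.606, -0.1688, 0.1161]
tcp_rot: [0.0, 0.623, 0.782, 0.0]
contact_force: [-0.5, 0.4, -1.7]
width: 0.0227
```

```bash
python3 - <<'E'
from h import *
im=optics.snapshot('wrist'); cv2.imwrite('pics/w6.png',cv2.resize(im[0:210,140:420,::-1],None,fx=2.8,fy=2.8))
s=telemetry.sense(); print(s['clock'],s['tcp_pos'],s['tcp_rot'],s['contact_force'],s['width'])
im2=optics.snapshot('side'); cv2.imwrite('pics/s6.png',cv2.resize(im2[150:270,320:520,::-1],None,fx=4,fy=4,interpolation=cv2.INTER_CUBIC))
E
```

```text
8.3667 [ 0.60595761 -0.16890439  0.11609915] [-7.17830278e-05  6.22793417e-01  7.82386319e-01  5.43285785e-05] [-0.48466283 -0.36251833 -1.44895312] 0.02249920822260903
```

View pics/w6.png

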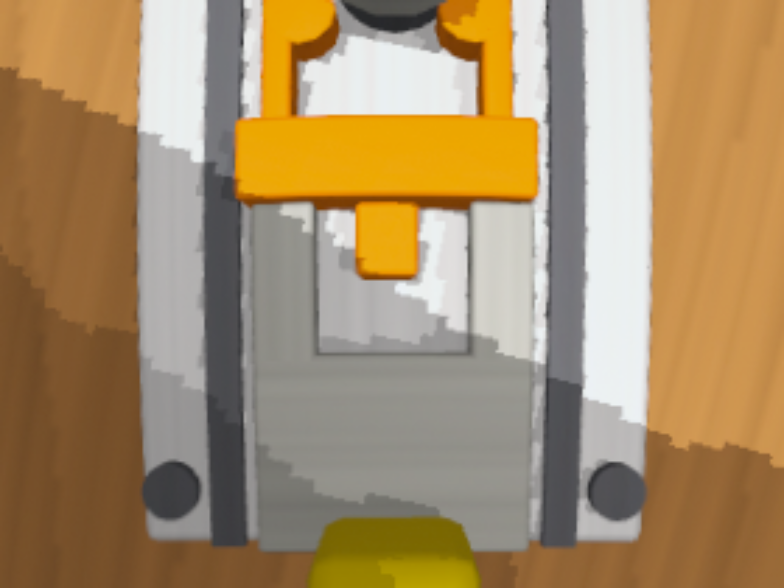

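View pics/s6.png

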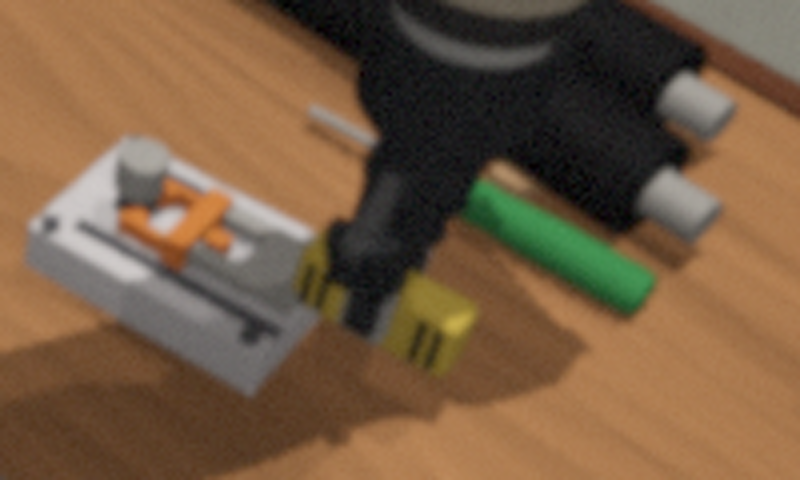

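Emit:
apply_moves:
  motion: "2 0 0 0;2 0 0 0;2 0 0 0;2 0 0 0"

```text
clock: 8.75
tcp_pos: [0.6057, -0.1641, 0.1173]
tcp_rot: [0.004, 0.624, 0.782, -0.002]
contact_force: [4.0, -13.4, 0.5]
width: 0.0226
```

Emit:
apply_moves:
  motion: "1.5 0 0 0;1.5 0 0 0;1.5 0 0 0;1.5 0 0 0"

```text
clock: 9.08
tcp_pos: [0.6039, -0.1572, 0.117]
tcp_rot: [0.002, 0.623, 0.782, -0.001]
contact_force: [2.7, -6.0, -1.0]
width: 0.0226
```

Emit:
apply_moves:
  motion: "1.5 0 0 0;1.5 0 0 0;1 0 0 0;0 0 0 0"

```text
clock: 9.42
tcp_pos: [0.6024, -0.1523, 0.1166]
tcp_rot: [0.001, 0.623, 0.782, -0.001]
contact_force: [2.6, -6.1, -0.5]
width: 0.0225
```

```bash
cat > look.py <<'E'
import sys
from h import *
k=sys.argv[1]
im=optics.snapshot('wrist'); a=cv2.resize(im[0:210,140:420,::-1],None,fx=2,fy=2)
s=telemetry.sense(); print(s['clock'],s['tcp_pos'],s['tcp_rot'],s['contact_force'],s['width'])
im2=optics.snapshot('side'); b=cv2.resize(im2[165:250,315:455,::-1],None,fx=5,fy=5,interpolation=cv2.INTER_CUBIC)
cv2.imwrite(f'pics/w{k}.png',a);cv2.imwrite(f'pics/s{k}.png',b)
E
python3 look.py 7
```

```text
9.4667 [ 0.60242052 -0.15228409  0.11653184] [ 1.14978636e-03  6.23000867e-01  7.82220110e-01 -5.45542181e-04] [ 1.83341301 -4.896112   -0.7881872 ] 0.022636687825892413
```

View pics/w7.png

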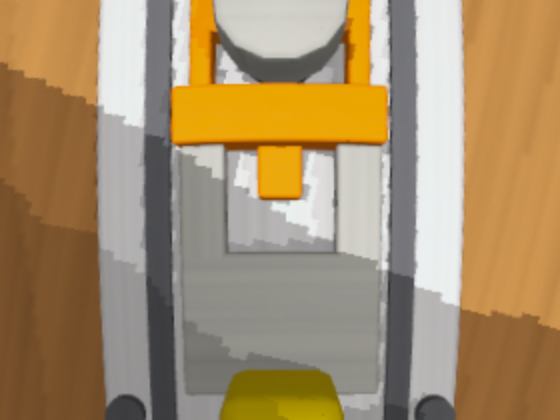

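View pics/s7.png

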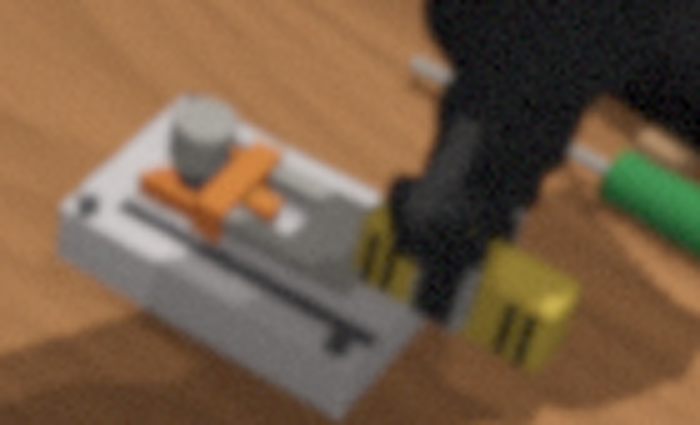

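Emit:
apply_moves:
  motion: "1 0 0 0;0 0 0 0"

```text
clock: 9.68
tcp_pos: [0.6024, -0.1521, 0.1168]
tcp_rot: [0.002, 0.623, 0.782, -0.001]
contact_force: [2.4, -8.6, 0.3]
width: 0.0223
```

Emit:
apply_moves:
  motion: "1 0 0 0;0 0 0 0"

```text
clock: 9.85
tcp_pos: [0.6024, -0.1518, 0.117]
tcp_rot: [0.003, 0.623, 0.782, -0.002]
contact_force: [2.7, -11.2, -0.8]
width: 0.0225
```

Emit:
apply_moves:
  motion: "1 0 0 0;0 0 0 0"

```text
clock: 10.02
tcp_pos: [0.6023, -0.1515, 0.1172]
tcp_rot: [0.003, 0.623, 0.782, -0.002]
contact_force: [3.4, -13.2, 0.3]
width: 0.0227
```

Emit:
apply_moves:
  motion: "2 0 0 0;2 0 0 0;0 0 0 0"

```text
clock: 10.27
tcp_pos: [0.6022, -0.1505, 0.1181]
tcp_rot: [0.006, 0.624, 0.781, -0.005]
contact_force: [4.9, -25.4, 0.6]
width: 0.0224
```

Emit:
apply_moves:
  motion: "2 0 0 0;0 0 0 0;0 0 0 0"

```text
clock: 10.52
tcp_pos: [0.6021, -0.1501, 0.1185]
tcp_rot: [0.008, 0.624, 0.781, -0.005]
contact_force: [4.1, -29.9, 1.6]
width: 0.023
```

```bash
python3 look.py 8
```

```text
10.5667 [ 0.60205077 -0.15012855  0.11844169] [ 0.0076236   0.62449685  0.78097121 -0.00543436] [  3.26767415 -30.61786823   0.9659766 ] 0.022455933655310786
```

View pics/w8.png

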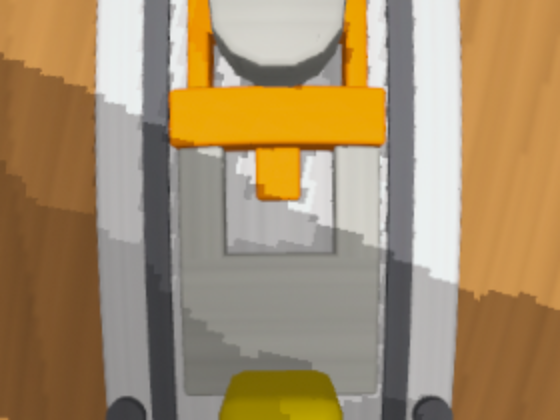

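View pics/s8.png

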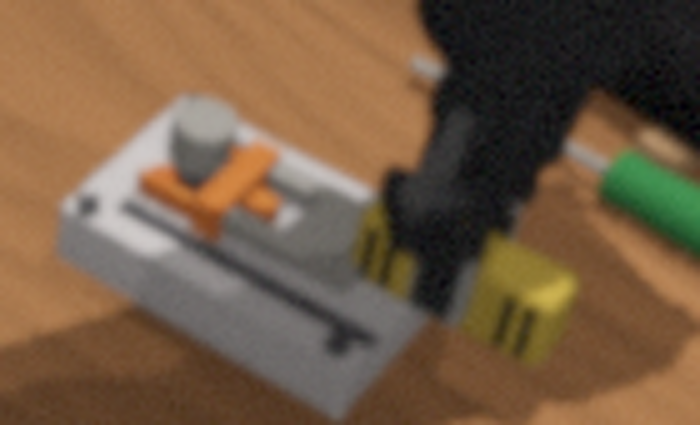

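Emit:
apply_moves:
  motion: "-8 0 0 0;-8 0 0 0;-15 0 0 0;-25 0 0 0;-30 0 0 0;0 0 0 0;0 0 0 0"

```text
clock: 11.2
tcp_pos: [0.6191, -0.2279, 0.1152]
tcp_rot: [-0.001, 0.624, 0.782, 0.0]
contact_force: [-0.9, 0.6, -1.2]
width: 0.0223
```

Emit:
apply_moves:
  motion: "0 0 -30 0;0 0 -35 0;10 0 -15 0;30 0 0 0;20 0 0 0;0 0 0 0;0 0 0 0;0 0 0 0"

```text
clock: 11.87
tcp_pos: [0.6057, -0.1677, 0.1958]
tcp_rot: [-0.0, 0.622, 0.783, -0.0]
contact_force: [0.7, 0.7, -1.6]
width: 0.0226
```

```bash
python3 - <<'E'
from h import *
im=optics.snapshot('wrist'); cv2.imwrite('pics/w9.png',im[:,:,::-1])
s=telemetry.sense(); print(s['clock'],s['tcp_pos'],s['tcp_rot'],s['contact_force'],s['width'])
im2=optics.snapshot('side'); cv2.imwrite('pics/s9.png',cv2.resize(im2[165:250,315:455,::-1],None,fx=5,fy=5,interpolation=cv2.INTER_CUBIC))
E
```

```text
11.9167 [ 0.60574661 -0.16813303  0.19576284] [-2.78834334e-04  6.22732907e-01  7.82434427e-01 -1.25090689e-04] [ 0.12463866  0.01174782 -1.28342127] 0.022718847247037356
```

View pics/w9.png

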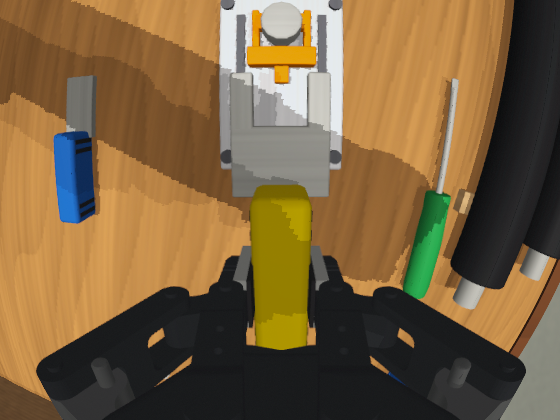

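View pics/s9.png

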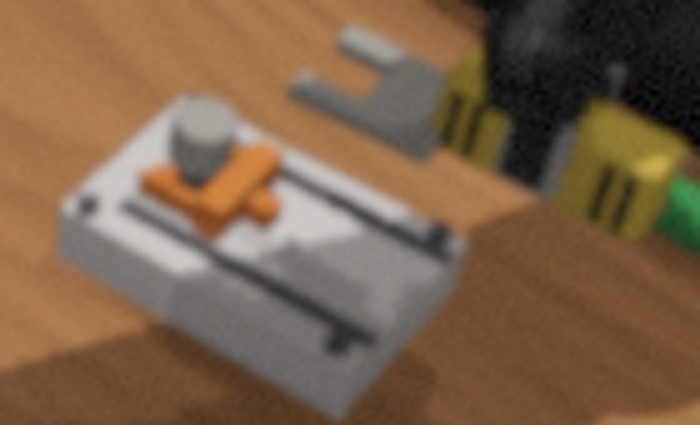

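```bash
python3 - <<'E'
from h import *
from scipy.spatial.transform import Rotation as Ro
im=cv2.imread('pics/w9.png')
cv2.imwrite('pics/w9c.png',cv2.resize(im[0:100,210:355],None,fx=5.5,fy=5.5,interpolation=cv2.INTER_CUBIC))
s=telemetry.sense(); q=s['tcp_rot']; Rt=Ro.from_quat([q[1],q[2],q[3],q[0]]).as_matrix(); p=s['tcp_pos']
c=cam('wrist')
for nm,u,v,z in (('axletop',282,21,.067),('tail',282,81.5,.042),('backrear top',282,64,.048),('backfront top',282,46.5,.048),('nestrearL',220,168,.03),('nestrearR',341,168,.03)):
    w=onz('wrist',(u,v),z,c); print(nm,np.round(w,4),np.round(Rt.T@(w-p)*1e3,1))
E
```

```text
axletop [ 0.5774 -0.0433  0.067 ] [128.3   0.4 128.7]
tail [ 0.5855 -0.0785  0.042 ] [ 92.1   0.5 153.7]
backrear top [ 0.583  -0.0674  0.048 ] [103.5   0.4 147.7]
backfront top [ 0.5803 -0.0556  0.048 ] [115.6   0.5 147.7]
nestrearL [ 0.5544 -0.149   0.03  ] [ 30.3 -45.6 165.7]
nestrearR [ 0.6422 -0.1289  0.03  ] [ 30.3  44.4 165.7]
```

View pics/w9c.png

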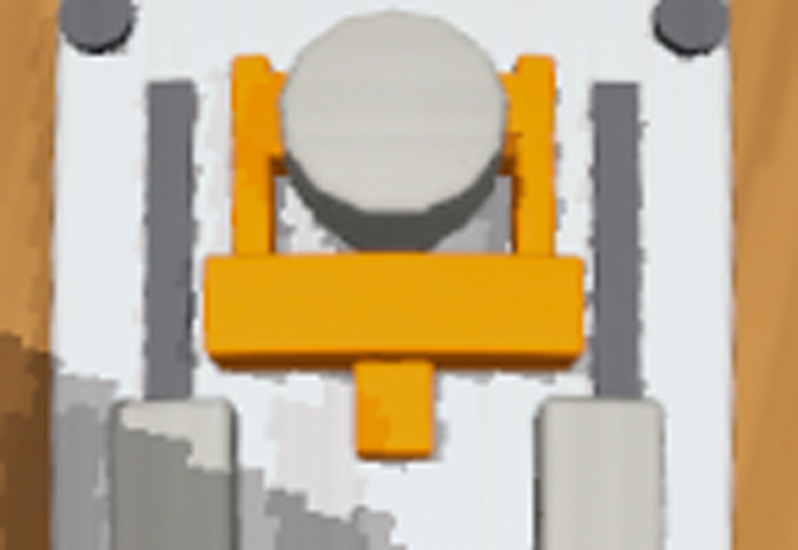

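Emit:
apply_moves:
  motion: "31.5 -12.2 0 0;31.5 -12.2 0 0;31.5 -12.2 0 0;31.5 -12.2 0 0;31.5 -12.2 0 0;31.5 -12.2 0 0;31.5 -12.2 0 0;31.5 -12.2 0 0"

```text
clock: 12.63
tcp_pos: [0.4534, 0.0561, 0.196]
tcp_rot: [-0.0, 0.623, 0.782, 0.0]
contact_force: [0.1, 0.4, -1.1]
width: 0.0224
```

Emit:
apply_moves:
  motion: "31.5 -12.2 0 0;0 0 25 0;0 0 30 0;0 0 25 0;0 0 18 0;0 0 10 0;0 0 0 0;0 0 0 0"

```text
clock: 13.3
tcp_pos: [0.4355, 0.0832, 0.0882]
tcp_rot: [-0.0, 0.623, 0.782, -0.0]
contact_force: [1.2, -0.1, -0.6]
width: 0.0224
```

```bash
python3 - <<'E'
from h import *
s=telemetry.sense(); print(s['clock'],s['tcp_pos'],s['tcp_rot'],s['contact_force'],s['width'])
im2=optics.snapshot('side'); cv2.imwrite('pics/s10.png',im2[:,:,::-1])
E
```

```text
13.3 [0.43547958 0.08324575 0.08824201] [-2.15702840e-04  6.23130864e-01  7.82117526e-01 -2.35471851e-04] [ 1.21104569 -0.05216999 -0.63824777] 0.022379719254439635
```

View pics/s10.png

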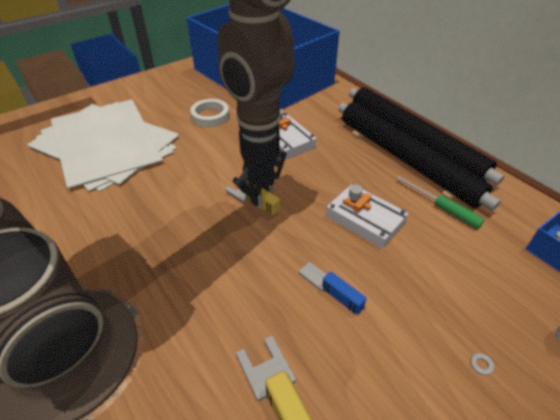

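Emit:
apply_moves:
  motion: "0 0 3 0;0 0 2 0;0 0 1 0;0 0 1 0;0 0 0 0;0 0 0 0"

```text
clock: 13.85
tcp_pos: [0.4353, 0.0836, 0.0812]
tcp_rot: [0.0, 0.623, 0.782, 0.0]
contact_force: [-0.2, -0.7, -1.6]
width: 0.0226
```

Emit:
apply_moves:
  motion: "0 0 0.7 0;0 0 0.7 0;0 0 0 0;0 0 0 0"

```text
clock: 14.18
tcp_pos: [0.4353, 0.0836, 0.0797]
tcp_rot: [0.0, 0.623, 0.782, 0.0]
contact_force: [-0.6, 0.7, -1.0]
width: 0.0227
```

Emit:
apply_moves:
  motion: "0 0 0.5 0;0 0 0 0;0 0 0.5 0;0 0 0 0;0 0 0 0"

```text
clock: 14.6
tcp_pos: [0.4353, 0.0836, 0.0797]
tcp_rot: [0.0, 0.623, 0.782, 0.0]
contact_force: [-4.5, -0.9, 10.2]
width: 0.0225
```

Emit:
apply_moves:
  motion: "0 0 0.5 0;0 0 0 0;0 0 0.5 0;0 0 0 0;0 0 0 0"

```text
clock: 15.02
tcp_pos: [0.4353, 0.0836, 0.0797]
tcp_rot: [0.0, 0.623, 0.782, 0.0]
contact_force: [-7.7, -2.2, 19.7]
width: 0.0224
```

Emit:
apply_moves:
  motion: "0 0 -1.5 0;0 0 0 0;0 0 0 0"

```text
clock: 15.27
tcp_pos: [0.4355, 0.0836, 0.0797]
tcp_rot: [0.0, 0.623, 0.782, 0.0]
contact_force: [-2.4, -1.4, 7.4]
width: 0.0221
```

Emit:
apply_moves:
  motion: "0 0 0 0;0 0 0 0;0 0 0 0;0 0 0 0;0 0 0 0;0 0 0 0;0 0 0 0;0 0 0 0"
  gripper: -1

```text
clock: 15.93
tcp_pos: [0.4353, 0.0835, 0.0792]
tcp_rot: [-0.0, 0.623, 0.782, -0.0]
contact_force: [0.1, 0.2, -0.3]
width: 0.0852
```

Emit:
apply_moves:
  motion: "0 0 -5 0;0 0 -10 0;0 0 -25 0;0 0 -35 0;0 0 -35 0;0 0 -35 0;0 0 -35 0;0 0 0 0"

```text
clock: 16.6
tcp_pos: [0.4374, 0.0839, 0.2671]
tcp_rot: [0.004, 0.623, 0.782, 0.004]
contact_force: [1.4, 0.6, 1.0]
width: 0.0855
```

Emit:
apply_moves:
  motion: "-30 -30 0 0;-30 -30 0 0;-30 -30 0 0;-30 -30 0 0;-30 -30 0 0;0 0 0 0;0 0 0 0;0 0 0 0"

```text
clock: 17.27
tcp_pos: [0.3248, -0.0932, 0.2598]
tcp_rot: [0.001, 0.623, 0.782, 0.0]
contact_force: [0.4, 0.4, -0.1]
width: 0.0855
```

```bash
python3 - <<'E'
from h import *
s=telemetry.sense(); print(s['clock'],s['tcp_pos'],s['contact_force'],s['width'])
a=optics.snapshot('top'); b=optics.snapshot('side')
cv2.imwrite('pics/t11.png',cv2.resize(a[85:260,120:380,::-1],None,fx=3,fy=3,interpolation=cv2.INTER_CUBIC))
cv2.imwrite('pics/s11.png',b[:,:,::-1])
E
```

```text
17.2667 [ 0.32478318 -0.09322101  0.25982964] [ 0.40981112  0.40683065 -0.14031736] 0.08551420833571592
```

View pics/t11.png

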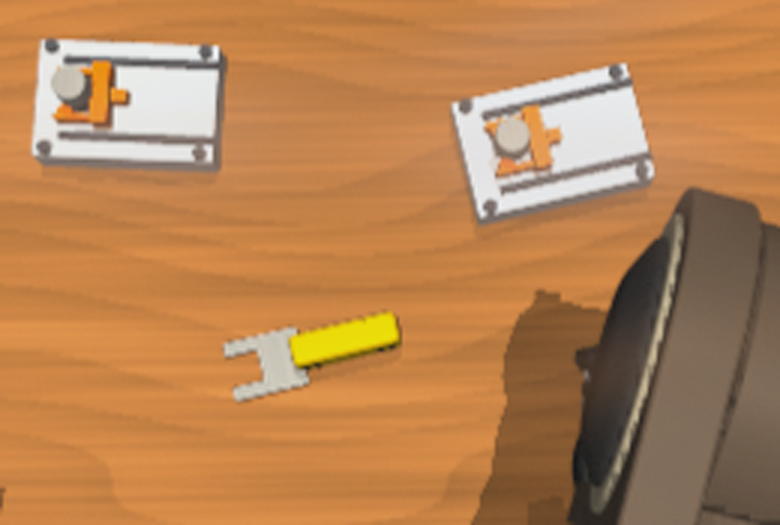

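View pics/s11.png

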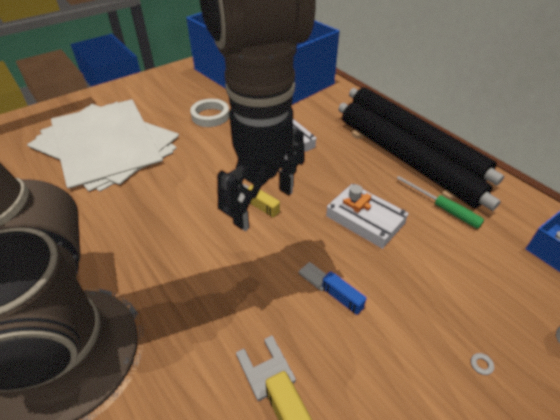

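```bash
python3 - <<'E'
from h import *
f=lambda u,v:(120+u/3-.33,85+v/3-.33)
for a,t in (((70,83),(129,97)),((512,135),(562,134))):
    A=onz('top',f(*a),.067);T=onz('top',f(*t),.042); print(np.round(A,4),np.round(T,4),np.linalg.norm((A-T)[:2]))
print(robot.job_done())
E
```

```text
[0.6186 0.2763 0.067 ] [0.6162 0.2401 0.042 ] 0.03624371819386519
[ 0.5764 -0.0397  0.067 ] [ 0.5844 -0.0775  0.042 ] 0.03864668350753566
the job is handed in; nothing more can be done
None
```

The clip is pushed home in the bare axle's groove, and the fork is back on the bench, flat and released. I handed the job in at about 17.3 s of robot time.

**What I did:** I picked the smaller yellow fork, whose handle measured about 78 x 25 mm. The other one measured about 121 x 33 mm. I set the tines behind the clip's back, either side of its tail, and pushed it along the rails. I then drew the fork back and laid it where it had been.

**Clip checks**
- **Push:** force peaked at about 14 N, dropped to about 6 N, then hit a hard stop. I pressed that stop to about 30 N.
- **Wrist camera:** axle centre to tail end measured 36.2 mm against the 36 mm required. The jaws sat evenly around the axle.
- **Top camera:** this gave 38.6 mm for our clip and 36.2 mm for the factory-fitted one in the other nest. That is about 2.5 mm more than the wrist reading. I put it down to pixel-reading and calibration error (about 1 mm per pixel), but I did not resolve it before handing in.
- **Nest edge:** the wrist picture put the tail 61.8 mm from the nest's rear edge, where 64 mm was expected. The axle came out short by the same amount (98 mm instead of 100 mm).

**Fork and surroundings**
- The fork lies flat in the last top picture.
- The scraper looked unmoved.
- The gripper did not touch the clip, and it was clear of everything at the end.

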